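# Press the glued tea cartons and start the timer

### The job

The end flaps of these tea cartons have just been glued: stack all of them flat in one square column, centred on the plywood pressing board and lying along it, then lay the steel press weight flat and centred along the top carton, and after that wind the clockwork timer clockwise by its key right up to its stop. The cartons are thin card, so hold them lightly and set them down, and lay the weight on softly, never letting it drop; do not disturb the bottle, the tub or the tape roll.

Things in the scene. Friction and masses are not known exactly. Their poses are not given: they have to be found in the camera images.
- carton_1: Closed cream tea carton of thin card, 130 long (x axis) x 66 wide (y) x 44 mm high, 0.14 to 0.28 kg; origin at the centre of its underside. Three to five alike start flat on the left of the table; a missing one reads None. Upside down is as good. Fallen on its side, it tips flat if pushed near its top. It buckles if two fingers squeeze with over 50 N each, or if pressed down or struck with over 120 N or dropped 7 cm.
- carton_2: Closed cream tea carton of thin card, 130 long (x axis) x 66 wide (y) x 44 mm high, 0.14 to 0.28 kg; origin at the centre of its underside. Three to five alike start flat on the left of the table; a missing one reads None. Upside down is as good. Fallen on its side, it tips flat if pushed near its top. It buckles if two fingers squeeze with over 50 N each, or if pressed down or struck with over 120 N or dropped 7 cm.
- carton_3: Closed cream tea carton of thin card, 130 long (x axis) x 66 wide (y) x 44 mm high, 0.14 to 0.28 kg; origin at the centre of its underside. Three to five alike start flat on the left of the table; a missing one reads None. Upside down is as good. Fallen on its side, it tips flat if pushed near its top. It buckles if two fingers squeeze with over 50 N each, or if pressed down or struck with over 120 N or dropped 7 cm.
- carton_4: Closed cream tea carton of thin card, 130 long (x axis) x 66 wide (y) x 44 mm high, 0.14 to 0.28 kg; origin at the centre of its underside. Three to five alike start flat on the left of the table; a missing one reads None. Upside down is as good. Fallen on its side, it tips flat if pushed near its top. It buckles if two fingers squeeze with over 50 N each, or if pressed down or struck with over 120 N or dropped 7 cm.
- carton_5: Closed cream tea carton of thin card, 130 long (x axis) x 66 wide (y) x 44 mm high, 0.14 to 0.28 kg; origin at the centre of its underside. Three to five alike start flat on the left of the table; a missing one reads None. Upside down is as good. Fallen on its side, it tips flat if pushed near its top. It buckles if two fingers squeeze with over 50 N each, or if pressed down or struck with over 120 N or dropped 7 cm.
- press_board: Fixed plywood pressing board, 180 long (its x axis) x 100 wide (y) x 15 mm thick; origin at the centre of its underside, so a first carton on it has its underside at 15 mm, the next at 59 mm and so on. A thin pencil outline the size of a carton is centred on it. The column is built centred on it with the cartons' long side along its long side.
- press_weight: Steel press weight, 0.8 kg: a flat block 120 long (x) x 58 wide (y) x 16 mm thick with a lifting bar above it; origin at the centre of the block's underside. It starts on the right part of the table. It must be laid on the cartons softly: a fall of 1 cm or more (0.45 m/s), or a push of over 120 N, spoils the card.
- weight_handle (a point): Middle of the weight's lifting bar, 60 mm above the weight's underside. The bar is 96 long along the weight's x axis, 16 wide and 18 mm high, on two posts 42 mm either side of the middle; it can be pinched across y from above, with 35 mm free under the bar.
- timer_key (a joint): Winding angle of the timer's key in rad: starts between 0 and 1.0, grows as the key is turned clockwise seen from above, stop at 5.2. A spring resists (together with friction about 0.15 to 0.25 N m); friction holds the key where it is let go, so it can be wound in several partial turns with a fresh grasp for each. Fully wound means at the stop or within 0.3 rad of it.
- key_grip (a point): Point to grip in the timer's key, on its vertical axis, 72 mm above the table. The timer is a fixed round white case of 108 mm diameter and 42 mm height lying on its back, on the right part of the table, with a dial on top; the key is a black upright blade 64 long (this point's x axis, which turns with the key), 12 thick (y), from 51 to 85 mm above the table, on a thin 14 mm stem.
- drink_bottle: Bystander: pale green drink bottle, 68 mm diameter, 200 mm high, loose; origin at the centre of its underside. Leave alone.
- white_tub: Bystander: white lidded tub, 110 mm diameter, 100 mm high, loose; origin at the centre of its underside. Leave alone.
- tape_roll: Bystander: roll of brown packing tape lying flat, 100 mm diameter, 48 mm high, loose; origin at the centre of its underside. Leave alone.
Not all that is in view belongs to the job. Leave any orange, pink or purple look-alike of the carton_4 alone.

How it is judged:
By the outcome, as a careful person would: the job done as asked, in the order asked, and still so for the second after the job is handed in, with the robot touching nothing.
Of carton_1, carton_2, carton_3, carton_4, carton_5 only 3 to 5 are there at a start; the rules pass over those that are not, and their reading is None.
At some moment in a run one of carton_1, carton_2, carton_3, carton_4, carton_5 may be knocked a few centimetres aside while the robot is not near it.
It also fails if it takes over 210 s, if anything falls off the work surface, if the arm or the gripper's body presses on something with over 40 N, if the wrist force passes 120 N, or if a joint passes its speed limit or range.

### The arm

A 6-joint arm with a two-finger parallel gripper is mounted at the origin on the work surface. World frame = base frame: x ahead of the robot, y to its left, z up, the work surface at z = 0. Lengths are in mm, angles in rad, forces in N, time in s.
With the tool pointing down it reaches from about 375 to 925 mm from the base axis. Payload 5.7 kg.
Tool frame: the origin (TCP) lies on the centre line of the jaws, within the pads' length; the fingertips stand 11 mm ahead of it and the grasp point (between the pads) lies 8 mm behind it; z points along the fingers, y is the line along which they close (so a half turn about z gives the same grasp; the last joint's range is limited). The gripper opens to 88 mm and grips with 3 to 60 N. Pads are 20 mm wide; open, the fingers measure 115 mm over their backs; the gripper's body (75 mm by 178 mm) begins 61 mm behind the grasp point.
Start: joints at [1.202, 0.359, 1.51, -0, 1.272, -0.115], TCP at [150.645, 580.749, 233.623] pointing down, gripper open.
Joint ranges: [-2.97, 2.97], [-1.01, 2.36], [0.21, 2.38], [-0.96, 4.11], [0.2, 2.71], [-2.98, 2.98]. Speed limits (rad/s): [2.39, 2.39, 3.14, 3.14, 3.14, 3.14].

### API

Orientations are given as a rotation vector (axis times angle).
In Python, from station import readout, cams, order gives the robot as it stands.
- The arm moves only by the shell command python3 -m jog 'ROWS'. ROWS is JSON, a list that holds one entry, the list of rows, each a list of 7 numbers: the shift along the tool's x, y, z in mm, then the turn, a rotation vector about the tool's x, y, z in degrees, then the closure in counts, from 0 (fully open) to 255 (shut). In form: [[[dx, dy, dz, rx, ry, rz, fingers], ...]]. A call has 1 to 12 rows; each row is the pose to reach, as a shift and turn from the pose commanded when the call began, along the tool's axes at that moment; what a row does not reach only later rows make up. A row lasts 1/10 s, in which the tool goes at most 50 mm and 8.59 degrees, less where a joint would pass 70% of its speed; a pose out of reach is approached as far as the arm can. A call with a gripper value outside its range is refused whole. The fingers move at their own pace and stop on an object; the grip force is fixed at half the most. Time passes only in rows, so rows that repeat a pose let the fingers close. It gives the time, the measured TCP pose, the force, the opening and the grip force at its end, in the units of the state.
- readout.get_state(): the state, without advancing time (a new reading comes with each control period).
- cams.capture(name): name is "side" or "top"; returns a dict with "img" (400x640x3 uint8, red, green, blue), "z_map" (400x640 float32, mm along the optical axis (not along the pixel's ray), 0 where there is no reading), "mtx" (3x3 intrinsics, pixels), "k1" (the pictures are not rectified: a ray, as slopes to the right and down, at radius r is drawn at 1 + k1 r^2 times it, then the intrinsics apply), "pose" (4x4, takes a point from camera to world coordinates). Camera axes: x right, y down, z forward; pixel columns grow to the right and rows downward; lengths in mm; the calibration is good to about 2 mm. A picture is of the moment at which its call begins.
- order.hand_in(): hands the job in; it is judged then, once.
The state is a dict: "t": time; "joints": joint angles; "qd": joint speeds; "joint_torque": joint torques, N m; "ee_pos": TCP position; "eef_rot": TCP orientation; "force": force on the tool from outside, world axes, zero at the start; "torque": the same for the moment, N m; "grip_width": finger opening in mm; "grip_force": force on a finger pad.
Only numpy, scipy, OpenCV 4.12 (cv2) and the standard library are available. Lean on these libraries where they do the work, as an engineer would, in place of code of your own. Each camera call takes 0.05 s, during which the arm holds its last target. There are 200 camera calls.

## Working session

There is one attempt and no reset: what is moved stays moved. The work goes in short steps, Python scripts to look and compute and a shell command to move; the robot and the scene stay as the last step left them, time stands still between calls to the robot, and variables do not carry over. Pictures are saved under pics/ and viewed, at most 14 in all, crops included, and the job is handed in when it is done.

```bash
ls; mkdir -p pics
cat > h.py <<'E'
import numpy as np, cv2
from station import readout, cams, order
from scipy.spatial.transform import Rotation as R
def grab(n,f=None):
    c=cams.capture(n)
    if f: cv2.imwrite('pics/'+f,c['img'][:,:,::-1])
    return c
def pts(c):
    K=np.array(c['mtx']);k1=c['k1'];H,W=c['z_map'].shape
    u,v=np.meshgrid(np.arange(W),np.arange(H))
    xd=(u-K[0,2])/K[0,0];yd=(v-K[1,2])/K[1,1]
    x,y=xd.copy(),yd.copy()
    for _ in range(15):
        s=1+k1*(x*x+y*y);x=xd/s;y=yd/s
    z=c['z_map'];P=np.stack([x*z,y*z,z],-1)
    T=np.array(c['pose']);W_=P@T[:3,:3].T+T[:3,3]
    W_[z==0]=np.nan
    return W_
E
python3 - <<'E'
from h import *
s=readout.get_state();print(s)
for n in('top','side'):
    c=grab(n,n+'0.png');print(n,c['mtx'],c['k1'],c['pose'])
E
```

```text
pics
{'t': 0.0, 'joints': array([ 1.20191994e+00,  3.59451352e-01,  1.51140480e+00, -1.05441569e-06,
        1.27247762e+00, -1.15116065e-01]), 'qd': array([-0.00102778,  0.00060187, -0.00112122, -0.00101685,  0.00104084,
        0.00180946]), 'joint_torque': array([ 1.40099626e-03, -5.15366900e+01, -2.70728052e+01,  6.75916602e-02,
        3.47900984e-02, -2.46186837e-04]), 'ee_pos': array([150.40929354, 580.17229675, 232.8520222 ]), 'eef_rot': array([-3.97483845e-01, -3.11592501e+00,  2.65526844e-03]), 'force': array([0.67819199, 0.46486573, 0.37298465]), 'torque': array([-0.01265284, -0.01670709, -0.00039779]), 'grip_force': 0.0, 'grip_width': 87.61710514280462}
top [[402.82778383   0.         317.71201325]
 [  0.         402.82778383 200.87264843]
 [  0.           0.           1.        ]] 0.02726845902382614 [[ 2.26760572e-02 -9.97526486e-01  6.65334915e-02  4.67437434e+02]
 [-9.99517236e-01 -2.40345037e-02 -1.96884911e-02  1.33073963e+02]
 [ 2.12388908e-02 -6.60549142e-02 -9.97589925e-01  1.52001694e+03]
 [ 0.00000000e+00  0.00000000e+00  0.00000000e+00  1.00000000e+00]]
side [[425.93982788   0.         326.29151409]
 [  0.         425.93982788 196.6752749 ]
 [  0.           0.           1.        ]] -0.08420657377651734 [[-9.50769617e-01 -2.10386886e-01  2.27540092e-01  1.74349219e+02]
 [-3.09403948e-01  6.02969066e-01 -7.35321360e-01  1.32247224e+03]
 [ 1.75023344e-02 -7.69523011e-01 -6.38379201e-01  1.11541321e+03]
 [ 0.00000000e+00  0.00000000e+00  0.00000000e+00  1.00000000e+00]]
```

View pics/top0.png

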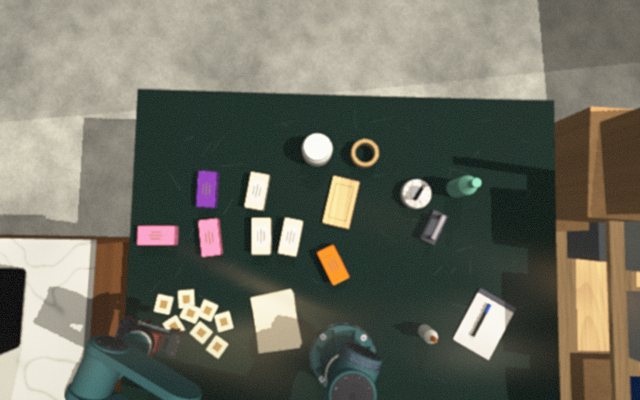

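View pics/side0.png

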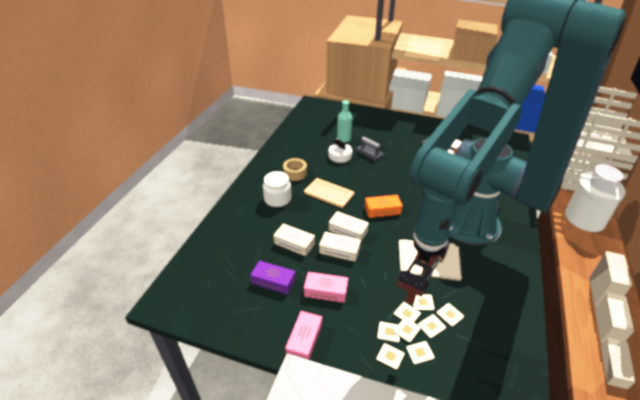

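The top view shows three cream cartons at (257,190), (261,236) and (290,237), the board at (341,202), timer at (416,193), weight at (433,227), bottle at (464,186), tub at (317,149) and tape at (365,152). The purple, pink and orange cartons are look-alikes. The side view also shows only three cream ones.

```bash
cat >> h.py <<'E'
def rect(c,W,seed,zlo,zhi,rad=110,hole=False):
    """min-area rectangle in world xy of the connected points in a height band"""
    m=(W[...,2]>zlo)&(W[...,2]<zhi)
    n,l=cv2.connectedComponents(m.astype(np.uint8),connectivity=4)
    u,v=seed; w=l[v-3:v+4,u-3:u+4]; w=w[w>0]
    if len(w)==0: return None
    k=np.bincount(w).argmax(); p=W[l==k]
    (cx,cy),(a,b),ang=cv2.minAreaRect(p[:,:2].astype(np.float32))
    if a<b: a,b,ang=b,a,ang+90
    q=p[:,:2]-p[:,:2].mean(0); e,V=np.linalg.eigh(q.T@q); d=V[:,1]
    return dict(c=np.round([cx,cy],1),mean=p.mean(0).round(1),size=(round(a),round(b)),ang=round((ang+90)%180-90,1),pca=round((np.degrees(np.arctan2(d[1],d[0]))+90)%180-90,1),n=len(p))
E
python3 - <<'E'
from h import *
c=grab('top');W=pts(c)
for nm,s,lo,hi in [('A',(257,190),30,60),('B',(261,236),30,60),('C',(290,237),30,60),('board',(341,202),8,30),('tub',(317,149),80,120),('tape',(365,152-12),35,60),('timer',(405,193),30,50),('key',(418,192),60,100),('bottle',(464,186),100,210),('w_block',(433,236),8,30),('w_bar',(434,226),45,90),('orange',(333,265),30,60)]:
    print(nm,W[s[1],s[0]].round(1),rect(c,W,s,lo,hi))
for v in range(180,206,3): print(W[v,400:434:3,2].round().tolist())
print()
for v in range(204,250,4): print(W[v,416:456:4,2].round().tolist())
cv2.imwrite('pics/crop1.png',cv2.resize(c['img'][160:260,380:500,::-1],None,fx=6,fy=6,interpolation=cv2.INTER_CUBIC))
print([W[v,u].round(1).tolist() for u,v in [(200,270),(380,260),(500,250)]])
E
```

```text
A [599.7 326.3  52.1] {'c': array([600. , 330.1]), 'mean': array([599.5, 329.5,  43.7]), 'size': (130, 67), 'ang': -9.2, 'pca': np.float64(-8.5), 'n': 651}
B [432.9 306.9  47.5] {'c': array([434.8, 308. ]), 'mean': array([435. , 308.8,  44.1]), 'size': (128, 65), 'ang': 2.1, 'pca': np.float64(1.5), 'n': 653}
C [431.5 202.   43.3] {'c': array([434.7, 202.2]), 'mean': array([434.6, 202.4,  44.2]), 'size': (130, 66), 'ang': -9.7, 'pca': np.float64(-9.9), 'n': 650}
board [565.6  16.1  16.7] {'c': array([569. ,  18.3]), 'mean': array([567.6,  18.8,  15. ]), 'size': (181, 100), 'ang': -12.0, 'pca': np.float64(-12.0), 'n': 1248}
tub [746.8 111.8 102. ] {'c': array([757.6, 113.2]), 'mean': array([755.9, 113.7,  99.2]), 'size': (93, 93), 'ang': 30.9, 'pca': np.float64(-27.0), 'n': 560}
tape [795.6 -65.9  48.9] {'c': array([751.2, -63.4]), 'mean': array([751.1, -63.8,  47.1]), 'size': (99, 97), 'ang': 1.5, 'pca': np.float64(-23.1), 'n': 270}
timer [ 603.  -218.2   40.9] {'c': array([ 604.4, -256.9]), 'mean': array([ 603.6, -255.3,   42. ]), 'size': (104, 103), 'ang': 0.7, 'pca': np.float64(50.
[... 1548 characters left out ...]
7.0, 3.0, -3.0, -1.0, 1.0, -4.0, -1.0, -1.0, 6.0, 4.0]
[5.0, -2.0, -3.0, -1.0, 12.0, 13.0, 21.0, -0.0, -2.0, 3.0]
[3.0, -0.0, -7.0, 1.0, 13.0, 13.0, 53.0, 71.0, 2.0, 7.0]
[-1.0, 7.0, -4.0, 19.0, 22.0, 20.0, 65.0, 14.0, 1.0, 2.0]
[5.0, 5.0, -2.0, 15.0, 21.0, 67.0, 65.0, -2.0, 2.0, 9.0]
[-2.0, 3.0, 12.0, 17.0, 22.0, 67.0, 63.0, 7.0, -1.0, -0.0]
[-3.0, 1.0, 12.0, 18.0, 69.0, 70.0, -2.0, -1.0, -1.0, -3.0]
[2.0, 21.0, 15.0, 40.0, 71.0, 70.0, 3.0, 2.0, 0.0, -5.0]
[-1.0, 1.0, 11.0, 20.0, 14.0, 13.0, nan, -4.0, 1.0, -2.0]
[-0.0, 2.0, -2.0, 2.0, 5.0, -2.0, 5.0, -4.0, -2.0, 0.0]
[-5.0, -2.0, 3.0, 2.0, -1.0, -7.0, 2.0, -1.0, -4.0, 2.0]
[[301.5, 533.7, -1.0], [352.2, -135.6, 1.1], [399.9, -588.4, -1.7]]
```

View pics/crop1.png

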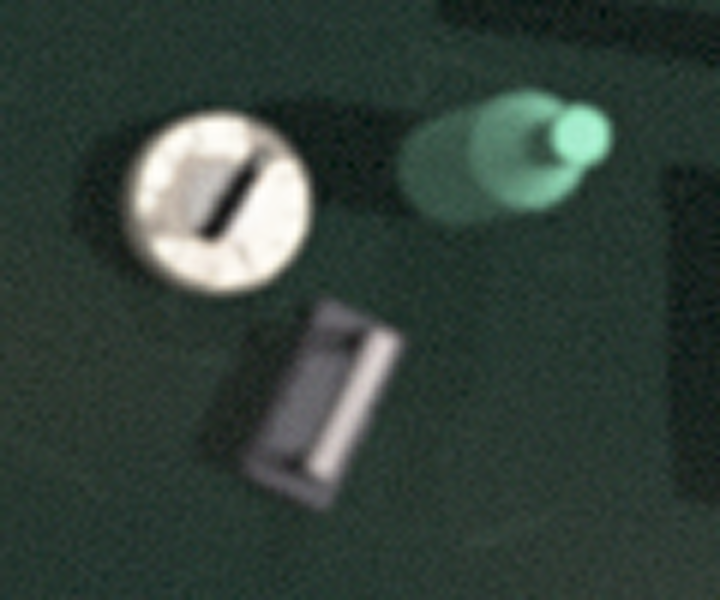

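```bash
cat >> h.py <<'E'
def plan(*wps,half=0):
    """shift (mm) and turn (deg) in current tool axes to each (x,y,z,yaw of tool x); yaw nearest modulo 180"""
    s=readout.get_state();R0=R.from_rotvec(s['eef_rot']);x=R0.as_matrix()[:,0];y0=np.degrees(np.arctan2(x[1],x[0]))
    print('t',round(s['t'],2),'pos',s['ee_pos'].round(1),'yaw',round(y0,1),'q6',round(s['joints'][5],2),'w',round(s['grip_width'],1),'gf',round(s['grip_force'],1),'F',s['force'].round(1))
    for X,Y,Z,a in wps:
        a=a+180*round((y0-a)/180)+half
        Rt=R.from_euler('z',a,degrees=True)*R.from_euler('x',180,degrees=True)
        print(R0.inv().apply(np.array([X,Y,Z])-s['ee_pos']).round(1).tolist()+np.degrees((R0.inv()*Rt).as_rotvec()).round(1).tolist())
E
python3 -c "
from h import *
plan((434.7,202.3,110,-9.8),(434.7,202.3,17,-9.8))"
```

```text
t 0.15 pos [150.5 580.3 233. ] yaw 165.5 q6 -0.12 w 87.9 gf 0.0 F [ 0.5 -0.1 -0.4]
[-370.0, -294.3, 123.4, -0.1, -0.0, -4.7]
[-370.1, -294.2, 216.4, -0.1, -0.0, -4.7]
```

```bash
python3 -m jog '[[[-50,-40,0,0,0,0,0],[-90,-72,10,0,0,-1,0],[-130,-104,30,0,0,-2,0],[-170,-136,50,0,0,-3,0],[-210,-168,70,0,0,-4,0],[-250,-200,90,0,0,-4.7,0],[-290,-232,110,0,0,-4.7,0],[-330,-264,123.4,0,0,-4.7,0],[-370,-294.3,123.4,0,0,-4.7,0],[-370,-294.3,123.4,0,0,-4.7,0],[-370,-294.3,123.4,0,0,-4.7,0],[-370,-294.3,123.4,0,0,-4.7,0]]]'; python3 -c "
from h import *
plan((434.7,202.3,110,-9.8),(434.7,202.3,17,-9.8))
c=grab('side','s1.png');cv2.imwrite('pics/s1c.png',cv2.resize(c['img'][150:330,220:460,::-1],None,fx=3,fy=3))"
```

```text
t: 1.35
ee_pos: [435.0, 202.3, 110.0]
eef_rot: [-0.274, -3.129, 0.0]
force: [-0.8, -0.1, 0.2]
grip_width: 87.7
grip_force: 0.0
t 1.35 pos [435.  202.3 110. ] yaw 170.0 q6 -1.11 w 87.7 gf 0.0 F [-0.8 -0.1  0.2]
[0.3, -0.0, -0.0, -0.0, -0.1, -0.2]
[0.2, -0.0, 93.0, -0.0, -0.1, -0.2]
```

View pics/s1c.png

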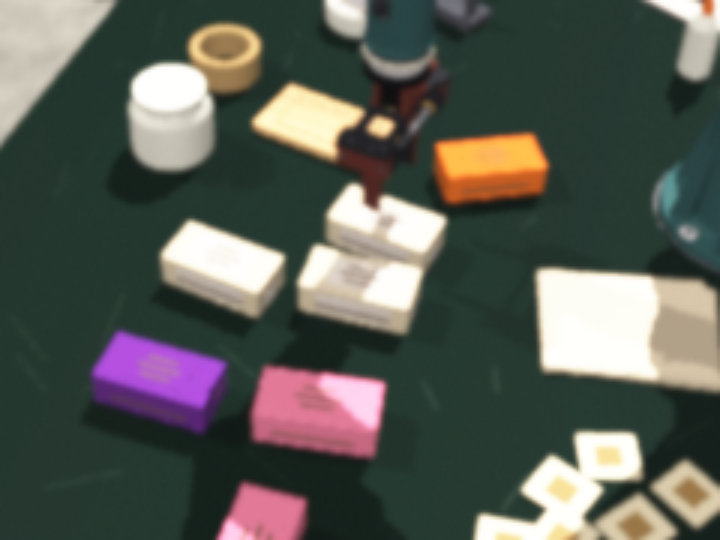

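The crop shows the gripper straddling carton C (385,225); nothing has shifted. Descend, close and lift.

```bash
python3 -m jog '[[[0,0,30,0,0,0,0],[0,0,60,0,0,0,0],[0,0,80,0,0,0,0],[0,0,93,0,0,0,0],[0,0,93,0,0,0,60],[0,0,93,0,0,0,120],[0,0,93,0,0,0,160],[0,0,93,0,0,0,160],[0,0,93,0,0,0,160],[0,0,93,0,0,0,160],[0,0,80,0,0,0,160],[0,0,60,0,0,0,160]]]'; python3 -c "
from h import *
plan((568.5,18.5,110,-12),(568.5,18.5,33,-12))"
```

```text
t: 2.6
ee_pos: [434.0, 202.5, 50.0]
eef_rot: [-0.27, -3.128, 0.002]
force: [-0.2, 0.3, -3.0]
grip_width: 65.9
grip_force: 30.0
t 2.6 pos [434.  202.5  50. ] yaw 170.1 q6 -1.11 w 65.9 gf 30.0 F [-0.2  0.3 -3. ]
[-163.9, -158.4, -60.1, -0.1, -0.1, 2.1]
[-164.1, -158.3, 16.9, -0.1, -0.1, 2.1]
```

```bash
python3 -m jog '[[[0,0,-30,0,0,0,160],[-15,-15,-60,0,0,0,160],[-45,-44,-60,0,0,1,160],[-80,-77,-60,0,0,2.1,160],[-115,-111,-60,0,0,2.1,160],[-145,-140,-60,0,0,2.1,160],[-159,-153,-60,0,0,2.1,160],[-164,-158.3,-60,0,0,2.1,160],[-164,-158.3,-60,0,0,2.1,160],[-164,-158.3,-40,0,0,2.1,160],[-164,-158.3,-20,0,0,2.1,160],[-164,-158.3,-20,0,0,2.1,160]]]'; python3 -c "
from h import *
plan((568.5,18.5,33,-12))"
```

```text
t: 3.8
ee_pos: [565.5, 20.9, 68.0]
eef_rot: [-0.324, -3.118, -0.0]
force: [-0.9, -0.7, -1.8]
grip_width: 66.1
grip_force: 30.0
t 3.8 pos [565.5  20.9  68. ] yaw 168.1 q6 -1.45 w 66.1 gf 30.0 F [-0.9 -0.7 -1.8]
[-3.7, -1.8, 35.0, -0.0, -0.4, 0.1]
```

```bash
python3 -m jog '[[[0,0,0,0,0,0,160],[0,0,0,0,0,0,160]]]'; python3 -c "
from h import *
plan((568.5,18.5,33,-12))"
```

```text
t: 4.0
ee_pos: [569.5, 19.8, 71.1]
eef_rot: [0.325, 3.124, 0.0]
force: [0.2, 0.1, -2.6]
grip_width: 65.5
grip_force: 30.0
t 4.0 pos [569.5  19.8  71.1] yaw 168.1 q6 -1.45 w 65.5 gf 30.0 F [ 0.2  0.1 -2.6]
[0.8, -1.5, 38.1, 0.0, 0.0, 0.1]
```

```bash
python3 -m jog '[[[0.4,-0.8,12,0,0,0,160],[0.4,-0.8,22,0,0,0,160],[0.4,-0.8,30,0,0,0,160],[0.4,-0.8,34,0,0,0,160],[0.4,-0.8,36,0,0,0,160],[0.4,-0.8,37,0,0,0,160],[0.4,-0.8,37,0,0,0,160]]]'; python3 -c "
from h import *
plan((568.5,18.5,32,-12))"
```

```text
t: 4.7
ee_pos: [569.0, 18.2, 33.4]
eef_rot: [0.327, 3.124, -0.0]
force: [0.7, 0.3, -2.3]
grip_width: 66.2
grip_force: 30.0
t 4.7 pos [569.   18.2  33.4] yaw 168.1 q6 -1.45 w 66.2 gf 30.0 F [ 0.7  0.3 -2.3]
[0.5, 0.2, 1.4, -0.0, 0.0, 0.1]
```

```bash
python3 -m jog '[[[0.3,0,1,0,0,0,160],[0.3,0,1.6,0,0,0,160],[0.3,0,1.6,0,0,0,160],[0.3,0,1.6,0,0,0,120],[0.3,0,1.6,0,0,0,60],[0.3,0,1.6,0,0,0,0],[0.3,0,1.6,0,0,0,0],[0.3,0,-20,0,0,0,0],[0.3,0,-60,0,0,0,0],[0.3,0,-100,0,0,0,0],[0.3,0,-120,0,0,0,0],[0.3,0,-120,0,0,0,0]]]'; python3 -c "
from h import *
plan((435,308.3,110,1.8),(435,308.3,17,1.8))"
```

```text
t: 5.9
ee_pos: [571.1, 18.2, 156.4]
eef_rot: [0.326, 3.118, -0.0]
force: [-0.0, -1.2, -0.5]
grip_width: 87.7
grip_force: 0.0
t 5.9 pos [571.1  18.2 156.4] yaw 168.1 q6 -1.45 w 87.7 gf 0.0 F [-0.  -1.2 -0.5]
[193.4, 255.7, 45.3, -0.0, 0.4, -13.7]
[194.0, 255.6, 138.3, -0.0, 0.4, -13.7]
```

```bash
python3 -m jog '[[[30,40,0,0,0,-2,0],[60,79,5,0,0,-5,0],[90,119,15,0,0,-8,0],[120,159,25,0,0,-11,0],[150,198,35,0,0,-13.7,0],[180,238,45,0,0,-13.7,0],[193.4,255.7,45.3,0,0,-13.7,0],[193.4,255.7,45.3,0,0,-13.7,0],[193.4,255.7,45.3,0,0,-13.7,0],[193.4,255.7,45.3,0,0,-13.7,0]]]'
python3 - <<'E'
from h import *
plan((435,308.3,110,1.8),(435,308.3,17,1.8))
c=grab('top');W=pts(c)
for nm,s,lo,hi in [('A',(257,190),30,55),('C',(341,200),45,75)]: print(nm,rect(c,W,s,lo,hi))
c=grab('side','s2.png');cv2.imwrite('pics/s2c.png',cv2.resize(c['img'][150:330,220:460,::-1],None,fx=3,fy=3))
E
```

```text
t: 6.9
ee_pos: [432.5, 307.4, 107.4]
eef_rot: [0.047, -3.141, 0.001]
force: [-0.0, 0.0, 1.2]
grip_width: 87.9
grip_force: 0.0
t 6.9 pos [432.5 307.4 107.4] yaw -178.3 q6 -1.11 w 87.9 gf 0.0 F [-0.   0.   1.2]
[-2.5, 0.8, -2.6, -0.1, -0.0, -0.1]
[-2.6, 0.9, 90.4, -0.1, -0.0, -0.1]
A {'c': array([599.9, 330.2]), 'mean': array([599.6, 329.6,  43.6]), 'size': (130, 67), 'ang': -8.6, 'pca': np.float64(-8.9), 'n': 652}
C {'c': array([569.5,  18.9]), 'mean': array([568.9,  19.1,  59.1]), 'size': (130, 66), 'ang': -11.8, 'pca': np.float64(-12.0), 'n': 652}
```

View pics/s2c.png

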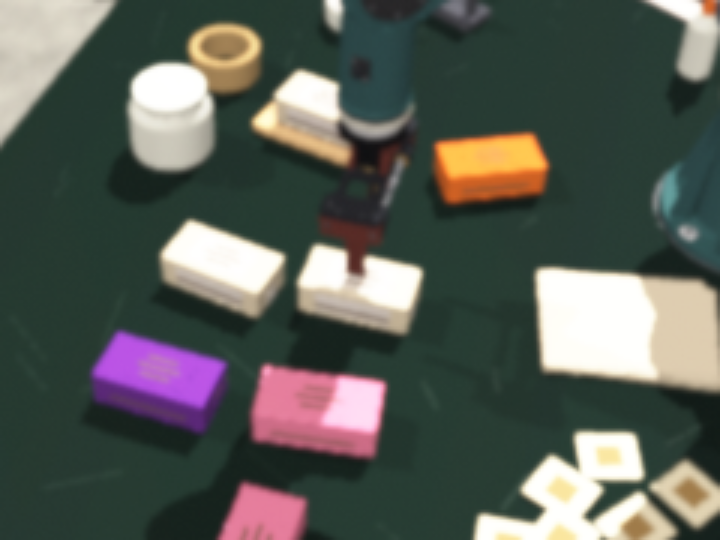

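The crop shows carton B (360,288) unmoved under the gripper, and C sits centred on the board.

```bash
python3 -m jog '[[[-2.5,0.8,27,0,0,0,0],[-2.5,0.8,57,0,0,0,0],[-2.5,0.8,78,0,0,0,0],[-2.5,0.8,90.4,0,0,0,0],[-2.5,0.8,90.4,0,0,0,60],[-2.5,0.8,90.4,0,0,0,120],[-2.5,0.8,90.4,0,0,0,160],[-2.5,0.8,90.4,0,0,0,160],[-2.5,0.8,90.4,0,0,0,160],[-2.5,0.8,77,0,0,0,160],[-2.5,0.8,40,0,0,0,160],[-2.5,0.8,0,0,0,0,160]]]'; python3 -m jog '[[[-2.5,0.8,-60,0,0,0,160],[-2.5,0.8,-60,0,0,0,160],[-2.5,0.8,-60,0,0,0,160]]]'; python3 -c "
from h import *
plan((568.8,18.8,150,-12),(568.8,18.8,77,-12))"
```

```text
t: 8.2
ee_pos: [433.4, 308.8, 108.7]
eef_rot: [0.048, -3.138, 0.002]
force: [0.5, 0.4, -1.8]
grip_width: 65.7
grip_force: 29.9
t: 8.5
ee_pos: [438.5, 311.1, 170.7]
eef_rot: [-0.048, 3.136, 0.004]
force: [-0.8, -0.4, -2.3]
grip_width: 66.1
grip_force: 29.9
t 8.5 pos [438.5 311.1 170.7] yaw -178.2 q6 -1.11 w 66.1 gf 29.9 F [-0.8 -0.4 -2.3]
[-121.1, -296.3, 20.6, 0.2, 0.3, 13.8]
[-120.7, -296.5, 93.6, 0.2, 0.3, 13.8]
```

```bash
python3 -m jog '[[[-10,-25,0,0,0,1,160],[-27,-65,0,0,0,3,160],[-44,-107,5,0,0,6,160],[-61,-149,10,0,0,9,160],[-78,-191,15,0,0,12,160],[-95,-232,20,0,0,13.8,160],[-109,-267,20,0,0,13.8,160],[-118,-289,20,0,0,13.8,160],[-121,-296.3,30,0,0,13.8,160],[-121,-296.3,40,0,0,13.8,160],[-121,-296.3,40,0,0,13.8,160],[-121,-296.3,40,0,0,13.8,160]]]'; python3 -m jog '[[[0,0,0,0,0,0,160],[0,0,0,0,0,0,160]]]'; python3 -c "
from h import *
plan((568.8,18.8,77,-12))"
```

```text
t: 9.7
ee_pos: [565.5, 19.3, 126.8]
eef_rot: [-0.327, -3.121, -0.0]
force: [-0.2, 0.5, -0.9]
grip_width: 66.0
grip_force: 29.9
t: 9.9
ee_pos: [567.2, 18.7, 128.3]
eef_rot: [0.328, 3.124, -0.0]
force: [-0.1, -0.1, -1.5]
grip_width: 65.7
grip_force: 29.9
t 9.9 pos [567.2  18.7 128.3] yaw 168.0 q6 -1.45 w 65.7 gf 29.9 F [-0.1 -0.1 -1.5]
[-1.5, 0.4, 51.3, 0.0, 0.0, 0.0]
```

```bash
python3 -m jog '[[[-1.2,0.2,15,0,0,0,160],[-1.2,0.2,27,0,0,0,160],[-1.2,0.2,36,0,0,0,160],[-1.2,0.2,43,0,0,0,160],[-1.2,0.2,47,0,0,0,160],[-1.2,0.2,49,0,0,0,160],[-1.2,0.2,49,0,0,0,160],[-1.2,0.2,49,0,0,0,160]]]'; python3 -c "
from h import *
plan((568.8,18.8,76,-12))"
```

```text
t: 10.7
ee_pos: [568.7, 17.7, 79.2]
eef_rot: [0.329, 3.124, -0.0]
force: [0.0, 0.2, -1.5]
grip_width: 66.1
grip_force: 29.9
t 10.7 pos [568.7  17.7  79.2] yaw 168.0 q6 -1.45 w 66.1 gf 29.9 F [ 0.   0.2 -1.5]
[0.2, 1.1, 3.2, -0.0, 0.0, -0.0]
```

```bash
python3 -m jog '[[[0.2,0.5,1.5,0,0,0,160],[0.2,0.5,2.6,0,0,0,160],[0.2,0.5,3.2,0,0,0,160],[0.2,0.5,3.2,0,0,0,120],[0.2,0.5,3.2,0,0,0,60],[0.2,0.5,3.2,0,0,0,0],[0.2,0.5,3.2,0,0,0,0],[0.2,0.5,-20,0,0,0,0],[0.2,0.5,-50,0,0,0,0],[0.2,0.5,-80,0,0,0,0],[0.2,0.5,-80,0,0,0,0],[0.2,0.5,-80,0,0,0,0]]]'; python3 -c "
from h import *
plan((599.8,329.8,130,-8.8))"
```

```text
t: 11.9
ee_pos: [568.7, 18.3, 159.3]
eef_rot: [0.329, 3.123, -0.0]
force: [-0.5, -0.3, -1.0]
grip_width: 87.6
grip_force: 0.0
t 11.9 pos [568.7  18.3 159.3] yaw 168.0 q6 -1.45 w 87.6 gf 0.0 F [-0.5 -0.3 -1. ]
[34.6, 311.2, 29.2, 0.0, 0.1, -3.2]
```

```bash
python3 -m jog '[[[4,40,0,0,0,0,0],[9,80,0,0,0,-1,0],[13,120,5,0,0,-2,0],[18,160,10,0,0,-3,0],[22,200,15,0,0,-3.2,0],[27,240,20,0,0,-3.2,0],[31,280,25,0,0,-3.2,0],[34.6,311.2,29,0,0,-3.2,0],[34.6,311.2,29,0,0,-3.2,0],[34.6,311.2,29,0,0,-3.2,0],[34.6,311.2,29,0,0,-3.2,0]]]'
python3 - <<'E'
from h import *
c=grab('top');W=pts(c)
for nm,s,lo,hi in [('stack',(342,196),90,120),('A?',(250,190),30,55)]: print(nm,rect(c,W,s,lo,hi))
c=grab('side','s3.png');W=pts(c)
cv2.imwrite('pics/s3c.png',cv2.resize(c['img'][150:330,220:460,::-1],None,fx=3,fy=3))
print('A side',rect(c,W,(294,236),36,55))
plan((599.8,329.8,110,-8.8),(599.8,329.8,17,-8.8))
E
```

```text
t: 13.0
ee_pos: [598.7, 328.5, 128.8]
eef_rot: [-0.243, -3.13, 0.003]
force: [-1.0, -0.6, 0.2]
grip_width: 87.6
grip_force: 0.0
stack {'c': array([568.9,  18.8]), 'mean': array([568.4,  19.2, 103. ]), 'size': (130, 67), 'ang': -12.5, 'pca': np.float64(-12.5), 'n': 696}
A? None
A side {'c': array([598.3, 331. ]), 'mean': array([594.4, 335.2,  44.6]), 'size': (133, 73), 'ang': -7.4, 'pca': np.float64(-4.3), 'n': 527}
t 13.1 pos [599.3 328.4 129.6] yaw 171.1 q6 -1.01 w 87.7 gf 0.0 F [-0.8  0.4  0.4]
[-0.3, 1.5, 19.6, -0.1, -0.0, -0.1]
[-0.4, 1.6, 112.6, -0.1, -0.0, -0.1]
```

View pics/s3c.png

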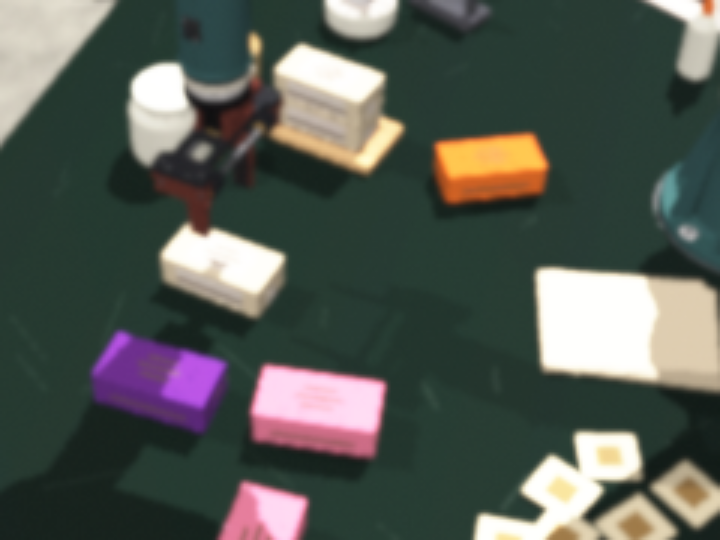

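The crop shows carton A (222,268) in place under the gripper, and two cartons stacked squarely on the board (330,100).

```bash
python3 -m jog '[[[-0.4,1,35,0,0,0,0],[-0.4,1,70,0,0,0,0],[-0.4,1,100,0,0,0,0],[-0.4,1,112.5,0,0,0,0],[-0.4,1,112.5,0,0,0,60],[-0.4,1,112.5,0,0,0,120],[-0.4,1,112.5,0,0,0,160],[-0.4,1,112.5,0,0,0,160],[-0.4,1,112.5,0,0,0,160],[-0.4,1,100,0,0,0,160],[-0.4,1,60,0,0,0,160],[-0.4,1,20,0,0,0,160]]]'; python3 -m jog '[[[0,0,-45,0,0,0,160],[0,0,-90,0,0,0,160],[0,0,-90,0,0,0,160]]]'; python3 -c "
from h import *
plan((568.8,18.8,180,-12))"
```

```text
t: 14.3
ee_pos: [598.6, 330.4, 110.4]
eef_rot: [-0.242, -3.129, 0.002]
force: [0.9, -0.5, -2.8]
grip_width: 65.5
grip_force: 30.0
t: 14.6
ee_pos: [603.8, 332.8, 208.5]
eef_rot: [0.241, 3.121, 0.01]
force: [0.7, 0.4, -1.6]
grip_width: 65.4
grip_force: 30.0
t 14.6 pos [603.8 332.8 208.5] yaw 171.2 q6 -1.01 w 65.4 gf 30.0 F [ 0.7  0.4 -1.6]
[-13.3, -315.8, 26.4, 0.4, 0.6, 3.2]
```

```bash
python3 -m jog '[[[-1,-20,0,0,0,0,160],[-3,-60,0,0,0,1,160],[-5,-105,5,0,0,2,160],[-7,-150,10,0,0,3.2,160],[-9,-195,15,0,0,3.2,160],[-10,-240,20,0,0,3.2,160],[-12,-280,25,0,0,3.2,160],[-13,-305,25,0,0,3.2,160],[-13.3,-315.8,25,0,0,3.2,160],[-13.3,-315.8,25,0,0,3.2,160],[-13.3,-315.8,25,0,0,3.2,160],[-13.3,-315.8,25,0,0,3.2,160]]]'; python3 -m jog '[[[0,0,0,0,0,0,160],[0,0,0,0,0,0,160]]]'; python3 -c "
from h import *
plan((568.8,18.8,121,-12))"
```

```text
t: 15.8
ee_pos: [564.5, 18.0, 174.8]
eef_rot: [-0.328, -3.124, -0.001]
force: [0.4, 0.3, -2.1]
grip_width: 65.6
grip_force: 30.0
t: 16.0
ee_pos: [564.7, 17.7, 175.0]
eef_rot: [0.327, 3.124, 0.0]
force: [-0.6, 0.7, -3.0]
grip_width: 65.9
grip_force: 30.0
t 16.0 pos [564.7  17.7 175. ] yaw 168.0 q6 -1.45 w 65.9 gf 30.0 F [-0.6  0.7 -3. ]
[-3.8, 2.0, 54.0, 0.0, 0.0, 0.0]
```

```bash
python3 -m jog '[[[-3.6,1.5,15,0,0,0,160],[-3.6,1.5,28,0,0,0,160],[-3.6,1.5,38,0,0,0,160],[-3.6,1.5,46,0,0,0,160],[-3.6,1.5,50,0,0,0,160],[-3.6,1.5,51.5,0,0,0,160],[-3.6,1.5,51.5,0,0,0,160],[-3.6,1.5,51.5,0,0,0,160]]]'; python3 -c "
from h import *
plan((568.8,18.8,120,-12))"
```

```text
t: 16.8
ee_pos: [568.8, 17.3, 123.9]
eef_rot: [0.33, 3.123, -0.0]
force: [0.3, -0.7, -2.5]
grip_width: 65.8
grip_force: 30.0
t 16.8 pos [568.8  17.3 123.9] yaw 168.0 q6 -1.45 w 65.8 gf 30.0 F [ 0.3 -0.7 -2.5]
[0.4, 1.4, 3.9, -0.0, 0.0, -0.0]
```

```bash
python3 -m jog '[[[0.1,0.8,1.5,0,0,0,160],[0.1,0.8,2.8,0,0,0,160],[0.1,0.8,3.6,0,0,0,160],[0.1,0.8,3.6,0,0,0,120],[0.1,0.8,3.6,0,0,0,60],[0.1,0.8,3.6,0,0,0,0],[0.1,0.8,3.6,0,0,0,0],[0.1,0.8,-20,0,0,0,0],[0.1,0.8,-50,0,0,0,0],[0.1,0.8,-80,0,0,0,0],[0.1,0.8,-80,0,0,0,0],[0.1,0.8,-80,0,0,0,0]]]'; python3 -c "
from h import *
plan((480,-329.5,180,-26.7))"
```

```text
t: 18.0
ee_pos: [568.9, 18.2, 203.7]
eef_rot: [0.329, 3.123, -0.0]
force: [-0.0, 0.4, -0.2]
grip_width: 87.7
grip_force: 0.0
t 18.0 pos [568.9  18.2 203.7] yaw 168.0 q6 -1.45 w 87.7 gf 0.0 F [-0.   0.4 -0.2]
[14.4, -358.6, 23.7, 0.0, 0.1, 14.7]
```

```bash
python3 -m jog '[[[2,-40,0,0,0,1,0],[4,-85,0,0,0,3,0],[6,-130,5,0,0,5,0],[8,-175,10,0,0,8,0],[10,-220,15,0,0,11,0],[11,-265,20,0,0,14,0],[13,-310,23.7,0,0,14.7,0],[14,-345,23.7,0,0,14.7,0],[14.4,-358.6,23.7,0,0,14.7,0],[14.4,-358.6,23.7,0,0,14.7,0],[14.4,-358.6,23.7,0,0,14.7,0],[14.4,-358.6,23.7,0,0,14.7,0]]]'
python3 - <<'E'
from h import *
c=grab('top');W=pts(c)
print(rect(c,W,(342,194),130,165))
for s in((434,226),(438,222),(430,232)): print(rect(c,W,s,45,95))
for v in (236,242,250): print(rect(c,W,(261,v),30,55))
c=grab('side','s4.png')
cv2.imwrite('pics/s4c.png',cv2.resize(c['img'][80:280,250:450,::-1],None,fx=3,fy=3))
plan((480,-329.5,180,-26.7),(480,-329.5,52,-26.7))
E
```

```text
t: 19.2
ee_pos: [479.8, -327.5, 179.4]
eef_rot: [-0.724, -3.056, -0.002]
force: [-0.3, 0.2, -0.6]
grip_width: 87.8
grip_force: 0.0
{'c': array([567.9,  19.1]), 'mean': array([567.5,  19.5, 146.9]), 'size': (131, 66), 'ang': -12.0, 'pca': np.float64(-12.0), 'n': 742}
{'c': array([ 455.7, -318.9]), 'mean': array([ 455.2, -317.2,   66.3]), 'size': (39, 20), 'ang': -25.0, 'pca': np.float64(-27.2), 'n': 72}
None
{'c': array([ 455.7, -318.9]), 'mean': array([ 455.2, -317.2,   66.3]), 'size': (39, 20), 'ang': -25.0, 'pca': np.float64(-27.2), 'n': 72}
None
None
None
t 19.3 pos [ 480.  -327.8  179.8] yaw 153.4 q6 -1.82 w 87.7 gf 0.0 F [-0.6  0.4 -0.1]
[-0.7, -1.5, -0.2, 0.0, -0.0, 0.1]
[-0.8, -1.5, 127.8, 0.0, -0.0, 0.1]
```

View pics/s4c.png

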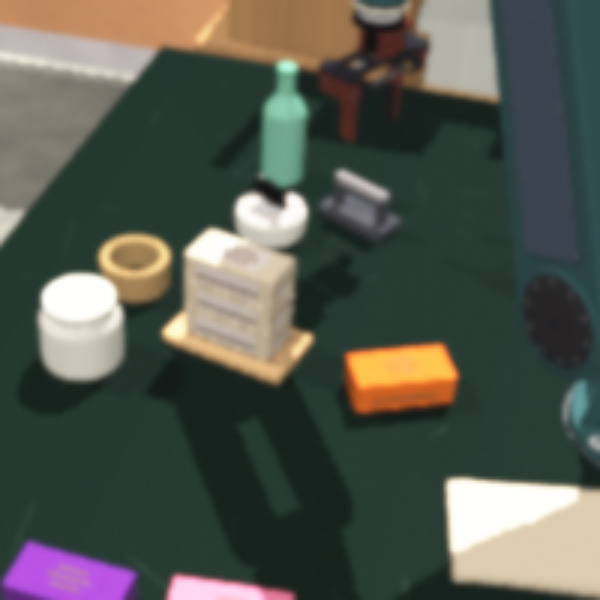

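The crop shows three cartons squarely stacked (240,290), and the weight (360,205), timer and bottle untouched.

```bash
python3 -m jog '[[[-1.7,-1.8,40,0,0,0,0],[-1.7,-1.8,80,0,0,0,0],[-1.7,-1.8,110,0,0,0,0],[-1.7,-1.8,127,0,0,0,0],[-1.7,-1.8,127.5,0,0,0,100],[-1.7,-1.8,127.5,0,0,0,180],[-1.7,-1.8,127.5,0,0,0,255],[-1.7,-1.8,127.5,0,0,0,255],[-1.7,-1.8,127.5,0,0,0,255],[-1.7,-1.8,127.5,0,0,0,255],[-1.7,-1.8,127.5,0,0,0,255],[-1.7,-1.8,127.5,0,0,0,255]]]';  python3 -c "
from h import *
plan((481,-331,52,-26.7))"
```

```text
t: 20.5
ee_pos: [480.3, -332.0, 52.4]
eef_rot: [0.727, 3.056, -0.0]
force: [-1.1, -1.0, -0.3]
grip_width: 27.5
grip_force: 0.0
t 20.5 pos [ 480.3 -332.    52.4] yaw 153.3 q6 -1.83 w 27.5 gf 0.0 F [-1.1 -1.  -0.3]
[-0.2, 1.2, 0.4, -0.0, 0.0, -0.0]
```

```bash
python3 -m jog '[[[0,0,0,0,0,0,255],[0,0,0,0,0,0,255],[0,0,0,0,0,0,255],[0,0,0,0,0,0,255],[0,0,0,0,0,0,255],[0,0,-10,0,0,0,255],[0,0,-25,0,0,0,255],[0,0,-50,0,0,0,255],[0,0,-90,0,0,0,255],[0,0,-130,0,0,0,255],[0,0,-150,0,0,0,255],[0,0,-150,0,0,0,255]]]'
python3 - <<'E'
from h import *
plan((568.5,19.2,250,-12))
c=grab('top');W=pts(c)
s=readout.get_state();m=(W[...,2]>150)&(W[...,2]<182)&(np.hypot(W[...,0]-s['ee_pos'][0],W[...,1]-s['ee_pos'][1])<85)
p=W[m];print(len(p),p.mean(0));r=cv2.minAreaRect(p[:,:2].astype(np.float32));print(r)
cc=np.argwhere(m).mean(0).astype(int);print(cc)
cv2.imwrite('pics/t5c.png',cv2.resize(c['img'][cc[0]-45:cc[0]+45,cc[1]-60:cc[1]+60,::-1],None,fx=6,fy=6,interpolation=cv2.INTER_CUBIC))
c=grab('side');cv2.imwrite('pics/s5c.png',cv2.resize(c['img'][70:190,300:460,::-1],None,fx=5,fy=5,interpolation=cv2.INTER_CUBIC))
E
```

```text
t: 21.7
ee_pos: [481.6, -333.2, 205.5]
eef_rot: [0.725, 3.052, -0.005]
force: [0.4, -0.2, -7.8]
grip_width: 15.9
grip_force: 29.9
t 21.7 pos [ 481.6 -333.2  205.5] yaw 153.3 q6 -1.83 w 15.9 gf 29.9 F [ 0.4 -0.2 -7.8]
[80.7, 353.8, -45.6, -0.2, 0.3, -14.7]
261 [ 464.6748184  -318.60738452  169.02408999]
((481.86065673828125, -335.4671630859375), (61.92249298095703, 122.19747924804688), 61.78797149658203)
[231 443]
```

View pics/s5c.png

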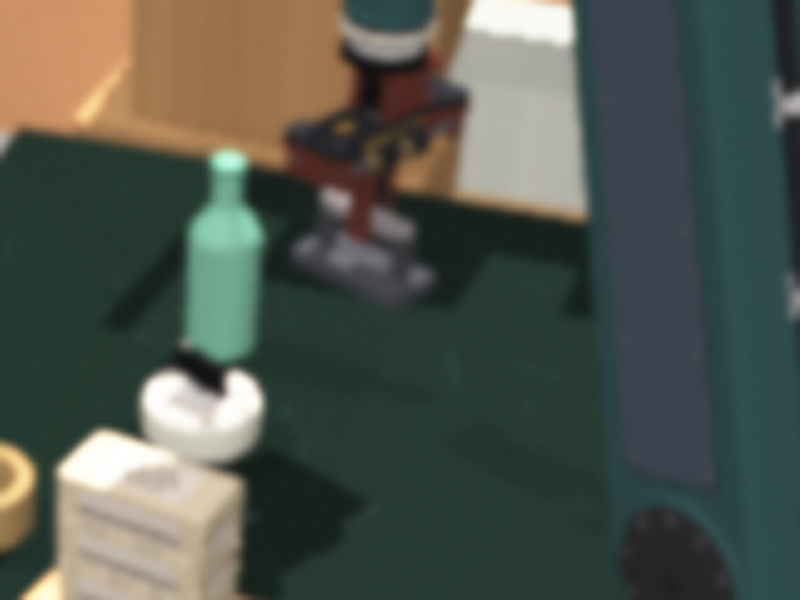

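The crop shows the weight (365,255) held level by the middle of its bar; timer and bottle undisturbed.

```bash
python3 -m jog '[[[2,9,-20,0,0,0,255],[8,34,-46,0,0,-2,255],[16,72,-46,0,0,-4,255],[26,115,-46,0,0,-6,255],[36,158,-46,0,0,-8,255],[46,201,-46,0,0,-10,255],[56,244,-46,0,0,-12,255],[65,285,-46,0,0,-14,255],[73,320,-46,0,0,-14.7,255],[79,345,-46,0,0,-14.7,255],[80.7,353.8,-46,0,0,-14.7,255],[80.7,353.8,-46,0,0,-14.7,255]]]'; python3 -m jog '[[[0,0,0,0,0,0,255],[0,0,0,0,0,0,255],[0,0,0,0,0,0,255]]]'
python3 - <<'E'
from h import *
plan((568.2,19.4,215,-12))
c=grab('top');W=pts(c)
s=readout.get_state();m=(W[...,2]>195)&(W[...,2]<228)&(np.hypot(W[...,0]-s['ee_pos'][0],W[...,1]-s['ee_pos'][1])<85)
p=W[m];r=cv2.minAreaRect(p[:,:2].astype(np.float32));print(r)
E
```

```text
t: 23.0
ee_pos: [566.2, 21.5, 245.9]
eef_rot: [-0.326, -3.12, 0.0]
force: [0.0, -1.0, -7.3]
grip_width: 15.5
grip_force: 30.0
t: 23.3
ee_pos: [567.1, 19.2, 248.0]
eef_rot: [-0.332, -3.123, 0.001]
force: [-0.1, 0.0, -8.5]
grip_width: 15.7
grip_force: 30.0
t 23.3 pos [567.1  19.2 248. ] yaw 167.9 q6 -1.45 w 15.7 gf 30.0 F [-0.1  0.  -8.5]
[-1.0, 0.4, 33.0, -0.0, -0.0, -0.1]
((523.787109375, 14.867101669311523), (29.11829376220703, 34.415321350097656), 75.92488098144531)
```

```bash
python3 -m jog '[[[-0.6,0.2,12,0,0,0,255],[-0.6,0.2,22,0,0,0,255],[-0.6,0.2,30,0,0,0,255],[-0.6,0.2,36,0,0,0,255],[-0.6,0.2,40,0,0,0,255],[-0.6,0.2,42,0,0,0,255],[-0.6,0.2,43.5,0,0,0,255],[-0.6,0.2,44.5,0,0,0,255],[-0.6,0.2,44.5,0,0,0,255],[-0.6,0.2,44.5,0,0,0,255]]]'
python3 - <<'E'
from h import *
plan((568.2,19.4,199,-12))
c=grab('side');cv2.imwrite('pics/s6c.png',cv2.resize(c['img'][100:220,270:400,::-1],None,fx=5,fy=5,interpolation=cv2.INTER_CUBIC))
E
```

```text
t: 24.35
ee_pos: [568.3, 20.5, 204.0]
eef_rot: [0.329, 3.124, -0.0]
force: [-0.4, -0.2, -7.8]
grip_width: 16.1
grip_force: 30.0
t 24.35 pos [568.3  20.5 204. ] yaw 168.0 q6 -1.45 w 16.1 gf 30.0 F [-0.4 -0.2 -7.8]
[-0.2, -1.1, 5.0, -0.0, 0.0, -0.0]
```

View pics/s6c.png

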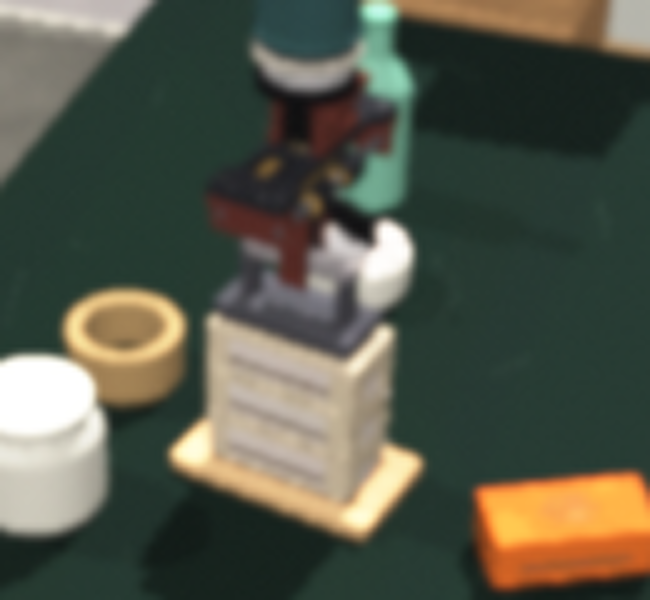

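The weight hovers centred a few mm above the three-carton column (300,320). I'll lower it until the force drops.

```bash
python3 -m jog '[[[-0.2,-0.6,1,0,0,0,255],[-0.2,-0.6,2,0,0,0,255],[-0.2,-0.6,3,0,0,0,255],[-0.2,-0.6,3.7,0,0,0,255],[-0.2,-0.6,3.7,0,0,0,255]]]'; python3 -m jog '[[[0,0,0.5,0,0,0,255],[0,0,0.7,0,0,0,255],[0,0,0.7,0,0,0,255]]]'
```

```text
t: 24.9
ee_pos: [568.1, 19.9, 199.9]
eef_rot: [-0.329, -3.124, 0.0]
force: [1.0, 0.7, -9.1]
grip_width: 15.8
grip_force: 30.0
t: 25.2
ee_pos: [568.1, 19.9, 199.3]
eef_rot: [-0.33, -3.124, 0.0]
force: [0.1, -0.4, -7.8]
grip_width: 15.7
grip_force: 30.0
```

```bash
for i in 1 2 3; do python3 -m jog '[[[0,0,0.4,0,0,0,255],[0,0,0.4,0,0,0,255],[0,0,0.4,0,0,0,255]]]' | egrep 'ee_pos|force: \['; done
```

```text
ee_pos: [568.2, 19.9, 199.2]
force: [-1.2, -0.1, -3.2]
ee_pos: [568.3, 19.9, 199.2]
force: [-3.9, -0.0, 3.1]
ee_pos: [568.3, 19.9, 199.2]
force: [-4.7, 0.3, 6.8]
```

Contact, softly. Release and rise straight up.

```bash
python3 -m jog '[[[0,0,-0.6,0,0,0,255],[0,0,-0.6,0,0,0,255],[0,0,-0.6,0,0,0,220],[0,0,-0.6,0,0,0,180],[0,0,-0.6,0,0,0,120],[0,0,-0.6,0,0,0,120],[0,0,-0.6,0,0,0,120],[0,0,-20,0,0,0,120],[0,0,-50,0,0,0,120],[0,0,-90,0,0,0,120],[0,0,-90,0,0,0,120],[0,0,-90,0,0,0,120]]]'; python3 -c "
from h import *
plan((604.2,-256.7,180,-30.2),(604.2,-256.7,180,149.8))
print(readout.get_state()['joints'].round(2))"
```

```text
t: 27.3
ee_pos: [568.9, 19.8, 289.1]
eef_rot: [0.329, 3.122, -0.0]
force: [-0.1, 0.0, -1.0]
grip_width: 46.2
grip_force: 0.0
t 27.3 pos [568.9  19.8 289.1] yaw 168.0 q6 -1.45 w 46.2 gf 0.0 F [-0.1  0.  -1. ]
[-91.9, -263.1, 109.2, 0.0, 0.1, 18.2]
[-91.9, -263.1, 109.2, 0.0, 0.1, 18.2]
[-0.09  0.27  1.5  -0.    1.37 -1.45]
```

```bash
python3 -m jog '[[[-12,-33,0,0,0,2,120],[-24,-68,0,0,0,5,120],[-36,-103,0,0,0,8,120],[-48,-138,0,0,0,11,120],[-60,-173,20,0,0,14,120],[-72,-208,50,0,0,17,120],[-84,-240,80,0,0,18.2,120],[-92,-263,109,0,0,18.2,120],[-92,-263,109,0,0,18.2,120],[-92,-263,109,0,0,18.2,120],[-92,-263,109,0,0,18.2,120]]]'
python3 - <<'E'
from h import *
plan((604.2,-256.7,180,-30.2),(604.2,-256.7,64,-30.2))
c=grab('top');W=pts(c)
p=rect(c,W,(342,192),195,230);print('bar',p)
for s in ((334,205),(330,195),(337,212)): print('block',rect(c,W,s,154,178))
print(W[180:215:5,326:356:3,2].round())
cv2.imwrite('pics/t7c.png',cv2.resize(c['img'][150:250,300:420,::-1],None,fx=6,fy=6,interpolation=cv2.INTER_CUBIC))
E
```

```text
t: 28.4
ee_pos: [603.4, -255.6, 179.7]
eef_rot: [0.819, 3.033, 0.0]
force: [0.5, 0.3, -0.4]
grip_width: 46.3
grip_force: 0.0
t 28.4 pos [ 603.4 -255.6  179.7] yaw 149.8 q6 -1.55 w 46.3 gf 0.0 F [ 0.5  0.3 -0.4]
[-1.2, -0.6, -0.3, 0.0, 0.0, -0.0]
[-1.2, -0.6, 115.7, 0.0, 0.0, -0.0]
bar {'c': array([569.7,  20.3]), 'mean': array([568.7,  21. , 214.9]), 'size': (96, 16), 'ang': -11.8, 'pca': np.float64(-11.9), 'n': 152}
block {'c': array([569.4,  20.1]), 'mean': array([568. ,  21.5, 163.1]), 'size': (119, 58), 'ang': -12.1, 'pca': np.float64(-12.1), 'n': 452}
block None
block {'c': array([569.4,  20.1]), 'mean': array([568. ,  21.5, 163.1]), 'size': (119, 58), 'ang': -12.1, 'pca': np.float64(-12.1), 'n': 452}
[[ -1.  -0.  13.  15. 146. 166. 149.  13.  15.  10.]
 [ -3.   4.   7.  16. 160. 160. 164. 217. 157. 161.]
 [  0.  -1.  12. 122. 161. 162. 218. 215. 166. 161.]
 [ -5.  12.  12. 139. 165. 163. 220. 219. 167. 149.]
 [ -3.  15.  79. 165. 166. 161. 217. 165. 164.  15.]
 [ 13.  13. 144. 167. 162. 220. 219. 162. 167.  20.]
 [  9.  15. 162. 163. 163. 217. 211. 160. 140.  -1.]]
```

View pics/t7c.png

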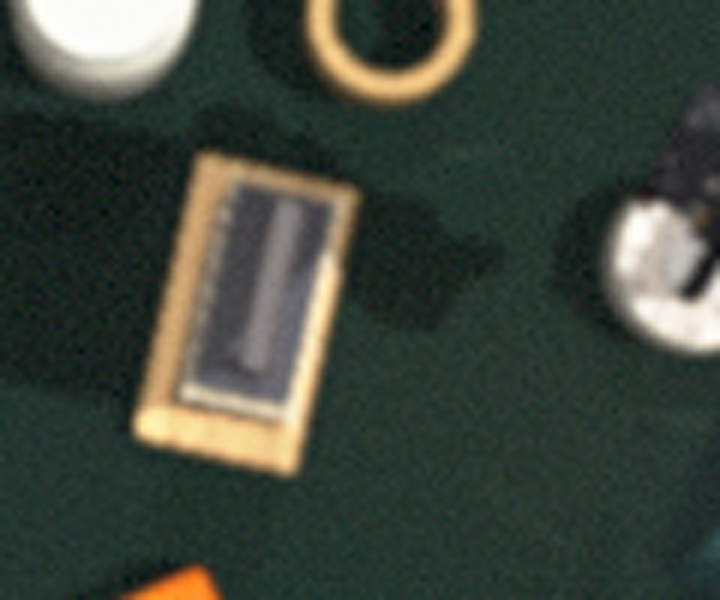

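The crop shows the weight lying centred along the column (260,290), within about 2 mm by the depth measurement. Now the key.

```bash
python3 -m jog '[[[-1,-0.6,40,0,0,0,120],[-1,-0.6,75,0,0,0,120],[-1,-0.6,100,0,0,0,120],[-1,-0.6,115.5,0,0,0,120],[-1,-0.6,115.5,0,0,0,180],[-1,-0.6,115.5,0,0,0,230],[-1,-0.6,115.5,0,0,0,255],[-1,-0.6,115.5,0,0,0,255],[-1,-0.6,115.5,0,0,0,255],[-1,-0.6,115.5,0,0,0,255],[-1,-0.6,115.5,0,0,0,255],[-1,-0.6,115.5,0,0,0,255]]]'; python3 -c "
from h import *
plan((604.2,-256.7,64,-30.2));print(readout.get_state()['torque'])"
```

```text
t: 29.65
ee_pos: [604.0, -259.5, 65.2]
eef_rot: [0.819, 3.031, -0.004]
force: [-4.0, -4.9, 3.8]
grip_width: 11.7
grip_force: 30.0
t 29.65 pos [ 604.  -259.5   65.2] yaw 149.8 q6 -1.55 w 11.7 gf 30.0 F [-4.  -4.9  3.8]
[1.2, 2.5, 1.2, -0.1, 0.1, -0.0]
[-0.72336752  0.45599121 -0.0676145 ]
```

```bash
python3 -m jog '[[[0,-1.2,0,0,0,0,255],[0,-1.2,0,0,0,0,255],[0,-1.2,0,0,0,0,255]]]'; python3 -m jog '[[[0,-1.2,0,0,0,0,255],[0,-1.2,0,0,0,0,255],[0,-1.2,0,0,0,0,255]]]'
```

```text
t: 29.95
ee_pos: [603.9, -259.6, 65.2]
eef_rot: [0.819, 3.031, -0.002]
force: [-2.2, -2.0, 6.9]
grip_width: 12.0
grip_force: 30.0
t: 30.25
ee_pos: [603.8, -259.7, 65.2]
eef_rot: [0.819, 3.03, 0.0]
force: [-0.2, 1.7, 5.7]
grip_width: 12.0
grip_force: 30.0
```

```bash
python3 -m jog '[[[0,0,0,0,0,5,255],[0,0,0,0,0,10,255],[0,0,0,0,0,15,255],[0,0,0,0,0,20,255],[0,0,0,0,0,26,255],[0,0,0,0,0,32,255],[0,0,0,0,0,38,255],[0,0,0,0,0,44,255],[0,0,0,0,0,50,255],[0,0,0,0,0,55,255],[0,0,0,0,0,60,255],[0,0,0,0,0,60,255]]]'; python3 -c "
from h import *
s=readout.get_state();print(s['torque'].round(2));plan()"
```

```text
t: 31.45
ee_pos: [605.5, -258.7, 65.2]
eef_rot: [2.227, 2.211, 0.007]
force: [6.2, 6.1, 3.5]
grip_width: 11.7
grip_force: 30.0
[ 0.61 -0.51 -0.13]
t 31.45 pos [ 605.5 -258.7   65.2] yaw 89.6 q6 -0.51 w 11.7 gf 30.0 F [6.2 6.1 3.5]
```

```bash
python3 -m jog '[[[0.5,0.7,0,0,0,0,255],[1,1.5,0,0,0,0,255],[1,2,0,0,0,5,255],[1,2,0,0,0,11,255],[1,2,0,0,0,17,255],[1,2,0,0,0,23,255],[1,2,0,0,0,29,255],[1,2,0,0,0,35,255],[1,2,0,0,0,41,255],[1,2,0,0,0,47,255],[1,2,0,0,0,53,255],[1,2,0,0,0,60,255]]]'; python3 -m jog '[[[0,0,0,0,0,0,255],[0,0,0,0,0,0,255]]]' ; python3 -c "
from h import *
s=readout.get_state();print(s['torque'].round(2));plan()"
```

```text
t: 32.65
ee_pos: [607.4, -259.7, 65.2]
eef_rot: [3.034, 0.8, 0.007]
force: [6.2, -0.7, 2.5]
grip_width: 11.8
grip_force: 30.0
t: 32.85
ee_pos: [607.4, -259.7, 65.2]
eef_rot: [3.033, 0.805, 0.007]
force: [4.8, -1.3, 3.0]
grip_width: 11.8
grip_force: 30.0
[-0.02 -0.17 -0.1 ]
t 32.85 pos [ 607.4 -259.7   65.2] yaw 29.7 q6 0.54 w 11.8 gf 30.0 F [ 4.8 -1.3  3. ]
```

```bash
python3 -m jog '[[[0.5,0.7,0,0,0,3,255],[0.7,1,0,0,0,9,255],[0.7,1,0,0,0,15,255],[0.7,1,0,0,0,21,255],[0.7,1,0,0,0,27,255],[0.7,1,0,0,0,33,255],[0.7,1,0,0,0,39,255],[0.7,1,0,0,0,45,255],[0.7,1,0,0,0,50,255],[0.7,1,0,0,0,55,255],[0.7,1,0,0,0,60,255],[0.7,1,0,0,0,60,255]]]'; python3 -c "
from h import *
s=readout.get_state();print(s['torque'].round(2));plan()"
```

```text
t: 34.05
ee_pos: [607.6, -261.7, 65.2]
eef_rot: [3.029, -0.822, 0.008]
force: [1.1, -5.2, 3.4]
grip_width: 12.3
grip_force: 30.0
[-0.67  0.28 -0.03]
t 34.05 pos [ 607.6 -261.7   65.2] yaw -30.4 q6 1.59 w 12.3 gf 30.0 F [ 1.1 -5.2  3.4]
```

```bash
python3 -m jog '[[[0,0.3,0,0,0,3,255],[0,0.3,0,0,0,9,255],[0,0.3,0,0,0,15,255],[0,0.3,0,0,0,21,255],[0,0.3,0,0,0,27,255],[0,0.3,0,0,0,33,255],[0,0.3,0,0,0,39,255],[0,0.3,0,0,0,45,255],[0,0.3,0,0,0,51,255],[0,0.3,0,0,0,57,255],[0,0.3,0,0,0,63,255],[0,0.3,0,0,0,66,255]]]';python3 -m jog '[[[0,0,0,0,0,2,255],[0,0,0,0,0,2,255]]]'; python3 -c "
from h import *
s=readout.get_state();print(s['torque'].round(2));plan()"
```

```text
t: 35.25
ee_pos: [605.6, -262.6, 65.2]
eef_rot: [2.092, -2.34, 0.007]
force: [-4.4, -8.8, 6.5]
grip_width: 11.5
grip_force: 30.0
t: 35.45
ee_pos: [605.6, -262.6, 65.2]
eef_rot: [2.055, -2.372, 0.007]
force: [-4.1, -8.2, 6.0]
grip_width: 12.3
grip_force: 30.3
[-1.1   0.79  0.58]
t 35.45 pos [ 605.6 -262.6   65.2] yaw -98.2 q6 2.78 w 12.3 gf 30.3 F [-4.1 -8.2  6. ]
```

```bash
python3 -m jog '[[[0,0,0,0,0,0,200],[0,0,0,0,0,0,150],[0,0,0,0,0,0,110],[0,0,0,0,0,0,110],[0,0,-25,0,0,0,110],[0,0,-60,0,0,0,110],[0,0,-110,0,0,0,110],[0,0,-110,0,0,-8,110],[0,0,-110,0,0,-16,110],[0,0,-110,0,0,-24,110],[0,0,-110,0,0,-32,110],[0,0,-110,0,0,-40,110]]]'; python3 -m jog '[[[0,0,0,0,0,-8,110],[0,0,0,0,0,-16,110],[0,0,0,0,0,-24,110],[0,0,0,0,0,-32,110],[0,0,0,0,0,-40,110],[0,0,0,0,0,-48,110],[0,0,0,0,0,-56,110],[0,0,0,0,0,-64,110],[0,0,0,0,0,-72,110],[0,0,0,0,0,-80,110],[0,0,0,0,0,-88,110],[0,0,0,0,0,-96,110]]]';  python3 - <<'E'
from h import *
c=grab('top');W=pts(c);m=(W[...,2]>60)&(W[...,2]<95)&(np.hypot(W[...,0]-604,W[...,1]+258)<45);p=W[m]
print(len(p),p.mean(0),cv2.minAreaRect(p[:,:2].astype(np.float32)) if len(p)>5 else '')
c=grab('side');W=pts(c);m=(W[...,2]>60)&(W[...,2]<95)&(np.hypot(W[...,0]-604,W[...,1]+258)<45);p=W[m]
print(len(p),p.mean(0),cv2.minAreaRect(p[:,:2].astype(np.float32)) if len(p)>5 else '')
plan((604.2,-258,180,82))
E
```

```text
t: 36.65
ee_pos: [605.5, -259.0, 173.5]
eef_rot: [-2.749, 1.52, 0.001]
force: [0.8, -0.8, 0.1]
grip_width: 49.8
grip_force: 0.0
t: 37.85
ee_pos: [605.5, -259.0, 173.4]
eef_rot: [-2.969, -1.025, 0.0]
force: [0.5, 0.6, -0.2]
grip_width: 49.9
grip_force: 0.0
10 [ 608.50449868 -230.73632094   77.52439789] ((610.00048828125, -232.39712524414062), (6.422359466552734, 13.086444854736328), 29.680208206176758)
50 [ 601.62549997 -253.8446848    78.35977317] ((604.5442504882812, -257.927978515625), (63.266963958740234, 17.475202560424805), 83.8841781616211)
t 37.95 pos [ 605.5 -259.1  173.4] yaw 37.8 q6 0.4 w 49.8 gf 0.0 F [-0.1 -0.1  0.3]
[-0.4, -1.6, -6.6, -0.0, -0.0, -44.2]
```

```bash
python3 -m jog '[[[0,0,0,0,0,-8,110],[0,0,0,0,0,-16,110],[0,0,0,0,0,-24,110],[0,0,0,0,0,-32,110],[0,0,0,0,0,-40,110],[0,0,0,0,0,-45,110],[0,0,0,0,0,-45,110]]]';  python3 -c "
from h import *
plan((604.8,-258.4,64.5,83))"
```

```text
t: 38.65
ee_pos: [605.5, -259.2, 173.5]
eef_rot: [-2.36, -2.073, 0.0]
force: [0.5, -0.7, -0.4]
grip_width: 49.5
grip_force: 0.0
t 38.65 pos [ 605.5 -259.2  173.5] yaw 82.6 q6 -0.38 w 49.5 gf 0.0 F [ 0.5 -0.7 -0.4]
[0.7, -0.8, 109.0, -0.0, -0.0, -0.4]
```

```bash
python3 -m jog '[[[0.7,-0.8,40,0,0,0,110],[0.7,-0.8,75,0,0,0,110],[0.7,-0.8,100,0,0,0,110],[0.7,-0.8,108.5,0,0,0,110],[0.7,-0.8,108.5,0,0,0,180],[0.7,-0.8,108.5,0,0,0,230],[0.7,-0.8,108.5,0,0,0,255],[0.7,-0.8,108.5,0,0,0,255],[0.7,-0.8,108.5,0,0,0,255],[0.7,-0.8,108.5,0,0,0,255],[0.7,-0.8,108.5,0,0,0,255],[0.7,-0.8,108.5,0,0,0,255]]]'; for i in 1 2 3; do python3 -m jog '[[[0,0,0,0,0,2,255],[0,0,0,0,0,4,255],[0,0,0,0,0,4,255]]]'|egrep 'pos|force: \[|width'; python3 -c "
from h import *
s=readout.get_state();print(s['torque'].round(2));plan()"; done
```

```text
t: 39.85
ee_pos: [605.9, -259.0, 66.2]
eef_rot: [2.355, 2.076, 0.001]
force: [1.1, 0.2, 6.2]
grip_width: 11.6
grip_force: 30.0
ee_pos: [605.9, -258.9, 66.2]
force: [2.1, 0.6, 6.4]
grip_width: 12.7
[ 0.15 -0.13  0.75]
t 40.15 pos [ 605.9 -258.9   66.2] yaw 78.8 q6 -0.31 w 12.7 gf 31.6 F [2.1 0.6 6.4]
ee_pos: [605.9, -258.9, 66.2]
force: [0.8, 1.2, 5.9]
grip_width: 13.9
[ 0.09 -0.12  0.87]
t 40.45 pos [ 605.9 -258.9   66.2] yaw 74.8 q6 -0.24 w 13.9 gf 33.0 F [0.8 1.2 5.9]
ee_pos: [606.0, -258.7, 66.2]
force: [1.4, 1.9, 6.2]
grip_width: 15.5
[ 0.26 -0.23  1.08]
t 40.75 pos [ 606.  -258.7   66.2] yaw 70.8 q6 -0.17 w 15.5 gf 37.2 F [1.4 1.9 6.2]
```

Torque climbs to 1 N·m with the jaws pried apart and no key motion: it is at its stop. Untwist, release and retreat.

```bash
python3 -m jog '[[[0,0,0,0,0,-5,255],[0,0,0,0,0,-9,255],[0,0,0,0,0,-9,180],[0,0,0,0,0,-9,110],[0,0,0,0,0,-9,110],[0,0,0,0,0,-9,110],[0,0,-30,0,0,-9,110],[0,0,-70,0,0,-9,110],[0,0,-110,0,0,-9,110],[0,0,-160,0,0,-9,110],[0,0,-200,0,0,-9,110],[0,0,-200,0,0,-9,110]]]'; python3 -m jog '[[[-40,0,0,0,0,0,110],[-80,0,0,0,0,0,110],[-120,0,0,0,0,0,110],[-160,0,0,0,0,0,110],[-160,0,0,0,0,0,110],[-160,0,0,0,0,0,110],[-160,0,0,0,0,0,110]]]'
python3 - <<'E'
from h import *
c=grab('top','t9.png');W=pts(c)
print('key',rect(c,W,(418,192),60,100));print('weight bar',rect(c,W,(342,192),195,230));print('block',rect(c,W,(334,205),154,178));print('board',rect(c,W,(341,240),8,25))
print('bottle',rect(c,W,(464,186),100,210),'tub',rect(c,W,(317,149),80,120),'tape',rect(c,W,(365,140),35,60));plan()
E
```

```text
t: 41.95
ee_pos: [608.0, -260.4, 272.3]
eef_rot: [2.403, 2.006, 0.006]
force: [1.1, -0.8, -0.5]
grip_width: 50.1
grip_force: 0.0
t: 42.65
ee_pos: [576.3, -414.9, 264.3]
eef_rot: [-2.409, -2.013, -0.0]
force: [0.5, -0.2, 0.4]
grip_width: 49.9
grip_force: 0.0
key {'c': array([ 604.6, -257.4]), 'mean': array([ 604. , -256.6,   81.5]), 'size': (60, 12), 'ang': 84.0, 'pca': np.float64(83.5), 'n': 70}
weight bar {'c': array([569.3,  20.3]), 'mean': array([568.5,  21. , 214.5]), 'size': (96, 16), 'ang': -11.7, 'pca': np.float64(-12.1), 'n': 150}
block {'c': array([569.4,  20.1]), 'mean': array([568.5,  21.5, 162.8]), 'size': (119, 58), 'ang': -11.7, 'pca': np.float64(-11.9), 'n': 451}
board None
bottle {'c': array([ 630.4, -411.9]), 'mean': array([ 628.1, -406.1,  149.4]), 'size': (66, 60), 'ang': 15.5, 'pca': np.float64(17.6), 'n': 359} tub {'c': array([757.9, 113.8]), 'mean': array([756.1, 113.7,  99.1]), 'size': (93, 92), 'ang': 22.0, 'pca': np.float64(-18.6), 'n': 557} tape {'c': array([751.3, -63.5]), 'mean': array([751. , -64.4,  46.7]), 'size': (98, 97), 'ang': -1.2, 'pca': np.float64(-28.8), 'n': 278}
t 42.7 pos [ 576.5 -414.6  264.6] yaw 79.8 q6 -0.54 w 49.8 gf 0.0 F [0.5 0.8 0.1]
```

View pics/t9.png

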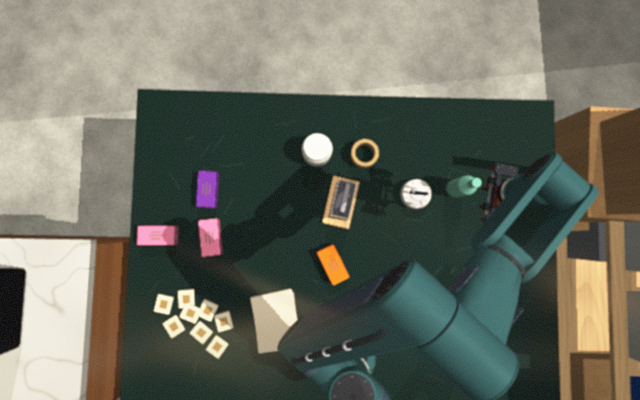

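The top view shows the column with the weight centred on the board (341,202). The key at (417,193) is turned, the tub, tape and bottle haven't moved, and the arm is clear.

```bash
python3 -c "
from station import order
print(order.hand_in())"
```

```text
the job is handed in; nothing more can be done
None
```

I stacked the three cream cartons that were there flat in one column on the board, laid the weight softly along the top (within about 2 mm of centre), then wound the timer key clockwise until it hit its stop; the bottle, tub and tape roll did not move, and I handed the job in at about 43 s with no verdict shown.

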